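Copper shoe through the flap of the length gauge, up to its hidden anvil

ROBOT

A 6-joint arm with a two-finger parallel gripper is mounted at the origin on the work surface. World frame = base frame: x ahead of the robot, y to its left, z up, the work surface at z = 0. Lengths are in mm, angles in degrees, forces in N, time in s.
With the tool pointing down it reaches from about 300 to 850 mm from the base axis. Payload 4.2 kg.
Tool frame: the origin (TCP) lies on the centre line of the jaws, within the pads' length; the fingertips stand 11 mm ahead of it and the grasp point (between the pads) lies 8 mm behind it; z points along the fingers, y is the direction in which the jaws open and shut (so a half turn about z gives the same grasp; the last joint's range is limited). The gripper opens to 91 mm and grips with 3 to 60 N. Pads are 32 mm wide; open, the fingers measure 118 mm over their backs; the gripper's body (76 mm by 178 mm) begins 60 mm behind the grasp point.
Start: joints at [74.313, 18.312, 89.639, -0, 72.044, -1.146], TCP at [144.375, 556.595, 224.976] pointing down, gripper open.
Joint ranges: [-177.97, 177.97], [-48.28, 115.42], [12.27, 149.76], [-77.06, 257.06], [2.81, 150.46], [-146.56, 146.56]. Speed limits (degrees/s): [147.25, 147.25, 180, 180, 180, 180].

INTERFACE

Orientations are given as [roll, pitch, yaw] about the fixed x, y, z axes, in that order (R = Rz(yaw) Ry(pitch) Rx(roll)).
In Python, from workcell import env, grab_frame gives the robot as it stands. The module is installed in compiled form; this text tells all that it offers.
- The arm moves only by the tool arm_command, never from a script. Its argument "series" is one flat list of numbers, 6 for each row, row after row: the shift along the world's x, y, z each as a share of 400 mm, from -1 to 1, then the turn, a rotation vector about the world's x, y, z each as a share of 45 degrees, from -1 to 1. A call has 1 to 20 rows; each row shifts and turns the commanded pose from where the row before left it; what a row does not reach is not made up. A row lasts 1/12 s, in which the tool goes at most 41.7 mm and 7.16 degrees, less where a joint would pass 70% of its speed; a pose out of reach is approached as far as the arm can. A call with a number of a shift or a turn outside -1 to 1 is refused whole. A call with a gripper value outside its range is refused whole. "hand" is the opening, from 0 (shut) to 1 (fully open), set as the call begins (left out, the last holds). The fingers move at their own pace and stop on an object; "newtons" is the grip in N (left out, the last holds). Time passes only in rows, so rows that do not move let the fingers close. It gives the time, the measured TCP pose, the force and the opening at its end, in the units of the state.
- env.state(): the state, without advancing time (a new reading comes with each control period).
- grab_frame(name): name is "scene" or "top" or "wrist"; returns a dict with "frame" (420x560x3 uint8, red, green, blue), "intrinsics" (3x3 intrinsics, pixels), "R" (3x3) and "t" (3): a world point X has camera coordinates R X + t; the wrist camera has in their place "tool_from_camera" (4x4, takes a point from camera to tool coordinates, whose origin is the TCP and whose axes are the flange's). Camera axes: x right, y down, z forward; pixel columns grow to the right and rows downward; lengths in mm; the calibration is good to about 2 mm. A picture is of the moment at which its call begins: read the wrist's pose just before it. There is no depth.
- env.job_done(): hands the job in, once; it reports no verdict.
The state is a dict: "time_s": time; "qpos": joint angles; "qvel": joint speeds; "effort": joint torques, N m; "ee_pos": TCP position; "ee_rot": TCP orientation; "force": force on the tool from outside, world axes, zero at the start; "torque": the same for the moment, N m; "gripper_width": finger opening in mm.
Only numpy, scipy, OpenCV 4.12 (cv2) and the standard library are available. Lean on these libraries where they do the work, as an engineer would, in place of code of your own. Each camera call takes 0.05 s, during which the arm holds its last target.

TASK

Pick up the worn copper shoe by its upright tang, set it in the lane of the low iron length gauge and push it nose first through the sprung flap until it is fully past, the flap has swung shut behind it and its nose presses against the anvil hidden under the hood. Feel for the anvil: it is only held by friction, so press on it gently and do not shove it back. Let go, leaving the shoe lying flat in the lane against the anvil, and leave the other things on the ledge alone.

Things in the scene. Friction and masses are not known exactly. Their poses are not given: they have to be found in the camera images.
- shoe_grip (a point): Mid-tang of the worn shoe, the only copper shoe lying flat. Bar 90 long (x) x 24 wide (y) x 20 high, 0.3-0.5 kg, its upright tang 26 (x) x 12 thick (y), from 20 to 68 mm above the underside. This point is 48 mm above the underside: grip the 12 mm thickness from above. +x runs along the bar to the nose, z up. Nose end 65 mm ahead of this point, rear end 25 mm behind.
- gauge: Low dark cast-iron length gauge fixed to the ledge. Origin: at ledge level, on the lane's centre line, in the plane of the shut flap; +x = pushing direction along the lane, z up. Lane floor 10 mm above the ledge, open-topped from x = -140. Side guides, tops at 26 mm, narrow from about 50 mm apart at x = -130 to 28 mm at x = -25; the lane is then 28 mm wide to its end.
- hood_mouth (a point): Lane centre at floor level where the hood begins, 115 mm past the flap; axes as the gauge. The hood (75 long, 54 wide, top 39 mm above the ledge, 25 mm headroom over the floor) hides a steel anvil across the lane, not measured: its face is 13 to 35 mm inside, different each time. Friction holds it: it slides back under about 12 N and stays there; over 4 mm is too far.
- flap (a joint): Angle of the steel flap: leaf 31 long, from 12 to 28 mm above the ledge, on an upright pin at the lane's left (+y), gauge x = 0. 0 = shut; grows as it swings inwards (+x), to 1.6 rad. A light spring shuts it (1 to 3 N at the tip; the shoe slides past with under about 5 N). It shuts once the shoe's rear end is over 32 mm past it. Only the shoe should push it: keep the fingers above.
Mind the look-alikes: they are no part of the job. What is meant by the part that bears shoe_grip is not black, and is the smaller of those in its own colour.

How it is judged:
By the outcome, as a careful person would: the job done as asked, in the order asked, and still so for the second after the job is handed in, with the robot touching nothing.
It also fails if it takes over 67 s, if anything falls off the work surface, if the arm or the gripper's body presses on something with over 40 N, if the wrist force passes 120 N, or if a joint passes its speed limit or range.

## Working session

There is one attempt and no reset: what is moved stays moved. The work goes in short steps, Python scripts to look and compute and a tool call to move; the robot and the scene stay as the last step left them, time stands still between calls to the robot, and variables do not carry over. Pictures are saved under pics/ and viewed, and the job is handed in when it is done.

Besides the shell and the picture viewer there is one more tool, called after ">>>" in YAML: its name, and indented under it one key for each argument. arm_command: Moves the arm, as the interface text tells. Shift numbers are shares of 400 mm and turn numbers shares of 45 degrees, none past 1 either way. Its arguments: {"type":"object","properties":{"series":{"type":"array"},"hand":{"type":"number"},"newtons":{"type":"number"}},"required":["series"]}

```bash
mkdir -p pics; cat > h.py <<'E'
from workcell import env, grab_frame
import numpy as np, cv2
def save(n,f): cv2.imwrite('pics/'+n+'.png',f[...,::-1])
def ray(c,u,v,z):
    K=np.array(c["intrinsics"]);R=np.array(c["R"]);t=np.array(c["t"])
    d=R.T@np.linalg.solve(K,[u,v,1.]);o=-R.T@t
    return o+d*(z-o[2])/d[2]
def proj(c,X):
    p=np.array(c["intrinsics"])@(np.array(c["R"])@np.array(X,float)+np.array(c["t"]));return p[:2]/p[2]
E
python3 - <<'E'
from h import *
import pickle
print(env.state())
d={}
for n in("scene","top","wrist"):
    c=grab_frame(n);d[n]=c;save(n+'0',c["frame"])
    print(n,{k:np.round(v,3).tolist() for k,v in c.items() if k!="frame"})
pickle.dump(d,open('c0.pkl','wb'))
E
```

```text
{'time_s': 0.0, 'qpos': array([ 7.43130514e+01,  1.83511545e+01,  8.97065965e+01, -1.43898428e-04,
        7.20442980e+01, -1.14677312e+00]), 'qvel': array([-0.07801108, -0.00375605, -0.03840653, -0.00796034,  0.09235697,
        0.04699198]), 'effort': array([-7.67566780e-04, -4.12472105e+01, -2.31967038e+01,  7.27739744e-02,
        4.56952164e-02, -1.39362182e-04]), 'ee_pos': array([144.23416357, 556.10811459, 224.12385968]), 'ee_rot': array([-1.79897969e+02, -1.90558734e-03,  1.65459867e+02]), 'force': array([-0.13601415,  0.2514133 ,  0.52747169]), 'torque': array([-0.05564735,  0.00404437, -0.02505761]), 'gripper_width': 91.31420648302934}
scene {'intrinsics': [[470.655, 0.0, 284.012], [0.0, 470.655, 208.537], [0.0, 0.0, 1.0]], 'R': [[-0.469, 0.883, -0.001], [0.739, 0.392, -0.548], [-0.484, -0.258, -0.836]], 't': [234.841, -414.425, 1197.026]}
top {'intrinsics': [[474.488, 0.0, 285.173], [0.0, 474.488, 205.065], [0.0, 0.0, 1.0]], 'R': [[-0.005, -1.0, 0.004], [-0.998, 0.005, -0.062], [0.062, -0.005, -0.998]], 't': [23.438, 560.73, 810.331]}
wrist {'intrinsics': [[322.558, 0.0, 275.752], [0.0, 322.558, 206.484], [0.0, 0.0, 1.0]], 'tool_from_camera': [[0.0, -0.962, -0.272, 77.665], [1.0, 0.0, 0.0, -0.297], [-0.0, -0.272, 0.962, -159.205], [0.0, 0.0, 0.0, 1.0]]}
```

View pics/scene0.png

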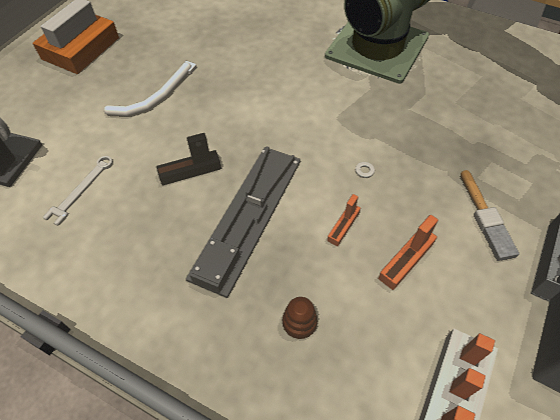

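View pics/top0.png

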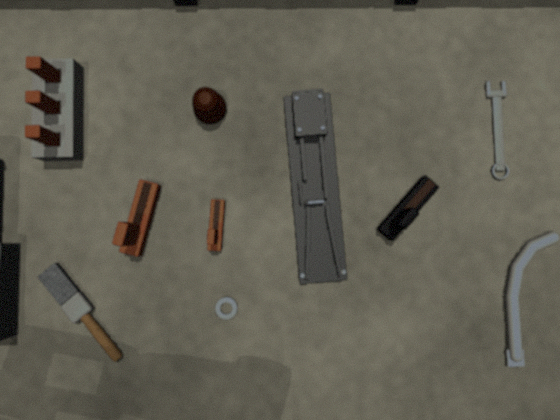

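View pics/wrist0.png

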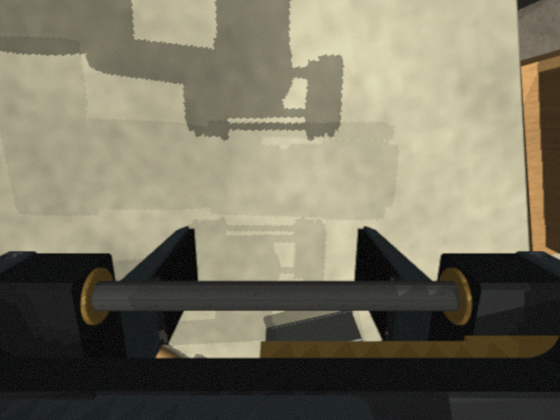

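Candidates for the worn shoe in the top view are: the small copper one at (216,226), the larger copper one at (140,218), the black one at (408,208), and the rack stubs at (42,63–135). The small copper one fits the description. I'll check it in a crop and measure it.

```bash
python3 - <<'E'
from h import *
import pickle
d=pickle.load(open('c0.pkl','rb'))
t=d["top"];s=d["scene"]
f=t["frame"]
a=cv2.resize(f[185:265,180:260],None,fx=5,fy=5,interpolation=cv2.INTER_CUBIC)
b=cv2.resize(s["frame"][180:260,310:390],None,fx=5,fy=5,interpolation=cv2.INTER_CUBIC)
save('crop',np.hstack([a,b]))
a=cv2.resize(f[80:295,270:360],None,fx=2.75,fy=2.75,interpolation=cv2.INTER_CUBIC)
a=cv2.convertScaleAbs(a,alpha=1.7)
b=cv2.resize(s["frame"][140:300,180:310],None,fx=3.6,fy=3.6,interpolation=cv2.INTER_CUBIC)
a=cv2.resize(a,(240,576))
b=cv2.resize(b,(468,576));save('crop2',np.hstack([a,b]))
hsv=cv2.cvtColor(f,cv2.COLOR_RGB2HSV)
m=((hsv[...,0]<14)&(hsv[...,1]>120)&(hsv[...,2]>50)).astype(np.uint8)
n,l,st,ce=cv2.connectedComponentsWithStats(m)
for i in range(1,n):
    if st[i,4]>40:
        cs=cv2.findContours((l==i).astype(np.uint8),0,2)[0][0]
        r=cv2.minAreaRect(cs);bx=cv2.boxPoints(r)
        print(st[i],r);print([ray(t,*p,20)[:2].round(1).tolist() for p in bx])
E
```

```text
[ 26  57  16  12 177] ((33.5, 62.5), (11.0, 15.0), 90.0)
[[825.5, 477.9], [825.4, 451.4], [805.5, 450.9], [805.6, 477.3]]
[ 26  91  15  13 175] ((33.0, 97.0), (12.0, 14.0), 90.0)
[[764.2, 476.2], [764.1, 451.5], [742.7, 451.0], [742.8, 475.5]]
[198  91  14  15 134] ((204.50003051757812, 97.50000762939453), (12.727920532226562, 12.727920532226562), 45.0)
[[751.4, 177.7], [767.5, 162.0], [751.3, 146.0], [735.3, 161.8]]
[ 25 126  16  12 180] ((32.5, 131.5), (11.0, 15.0), 90.0)
[[701.8, 476.1], [701.7, 449.9], [682.2, 449.3], [682.3, 475.5]]
[ 113  180   46   77 1195] ((134.43270874023438, 216.647705078125), (28.824132919311523, 75.93480682373047), 15.751173973083496)
[[485.7, 323.0], [612.4, 289.4], [598.5, 240.9], [472.0, 275.0]]
[207 200  18  51 507] ((215.59837341308594, 224.91806030273438), (14.576254844665527, 50.971622467041016), 5.19442892074585)
[[484.2, 157.8], [572.1, 150.2], [569.7, 125.0], [481.8, 132.7]]
```

View pics/crop.png

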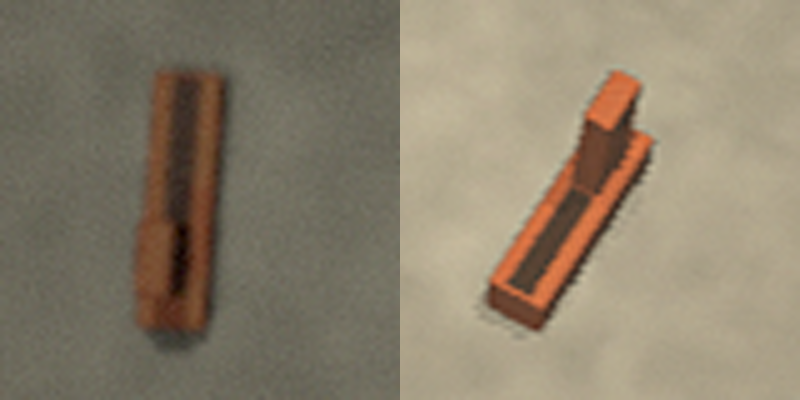

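View pics/crop2.png

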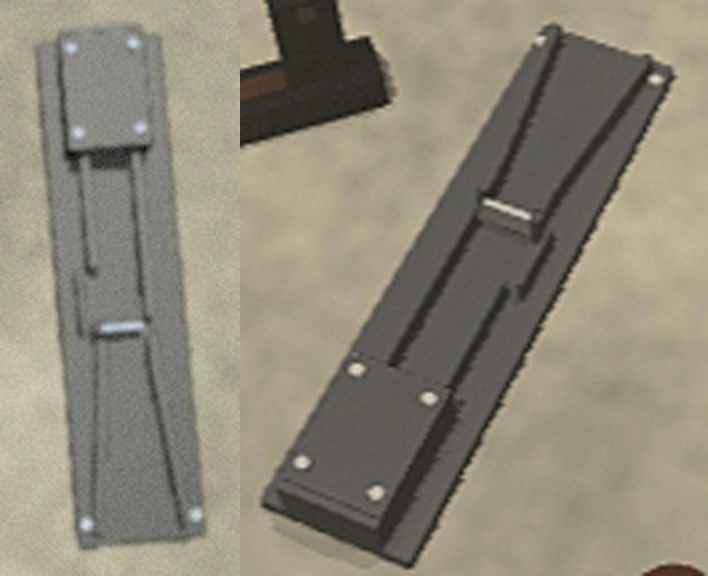

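The crops show the small copper shoe lying flat with its tang at the rear and its nose toward +x. The gauge has white rivets at its corners, with the light flap top at about crop (122,327). Next I'll locate the gauge from both views.

```bash
python3 - <<'E'
from h import *
import pickle
d=pickle.load(open('c0.pkl','rb'))
for n,(y0,y1,x0,x1) in {"top":(80,295,270,360),"scene":(140,300,180,310)}.items():
    c=d[n];g=cv2.cvtColor(c["frame"],cv2.COLOR_RGB2GRAY).astype(float)
    hsv=cv2.cvtColor(c["frame"],cv2.COLOR_RGB2HSV)
    m=np.zeros(g.shape,np.uint8)
    m[y0:y1,x0:x1]=((g>(75 if n=="top" else 130))&(hsv[...,1]<(45 if n=="top" else 40)))[y0:y1,x0:x1]
    k,l,st,ce=cv2.connectedComponentsWithStats(m)
    for i in range(1,k):
        if 2<=st[i,4]<200:
            print(n,st[i],ce[i].round(2),*[(z,ray(c,*ce[i],z)[:2].round(1).tolist()) for z in (26,28,39)])
t=d["top"]
P=lambda x,y:(180+(x+.5)/5-.5,185+(y+.5)/5-.5)
for nm,z,ps in [("nose",20,[(155,72),(222,72)]),("rear",20,[(137,328),(208,330)]),("tangtop",68,[(148,212),(175,215),(170,298),(140,296)])]:
    r=[ray(t,*P(*p),z)[:2] for p in ps];print(nm,np.round(r,1).tolist(),np.mean(r,0).round(1))
s=d["scene"]
Q=lambda x,y:(310+(x+.5-400)/5-.5,180+(y+.5)/5-.5)
for nm,z,ps in [("tangtop",68,[(612,70),(640,82),(612,126),(583,110)]),("nose",20,[(490,288),(545,308)]),("rearR",20,[(652,140)])]:
    r=[ray(s,*Q(*p),z)[:2] for p in ps];print('scene',nm,np.round(r,1).tolist(),np.mean(r,0).round(1))
E
```

```text
top [299 181   2   1   2] [299.5 181. ] (26, [602.0, -4.4]) (28, [601.7, -4.3]) (39, [600.5, -3.9])
top [335 183   2   2   3] [335.33 183.67] (26, [597.0, -66.4]) (28, [596.8, -66.2]) (39, [595.6, -65.0])
top [301 184   2   1   2] [301.5 184. ] (26, [596.7, -7.8]) (28, [596.5, -7.7]) (39, [595.3, -7.3])
top [330 186   4   2   5] [331.4 186.4] (26, [592.3, -59.6]) (28, [592.1, -59.4]) (39, [591.0, -58.2])
top [333 189   1   2   2] [333.  189.5] (26, [586.9, -62.3]) (28, [586.7, -62.1]) (39, [585.7, -60.9])
top [332 193   1   2   2] [332.  193.5] (26, [580.0, -60.5]) (28, [579.8, -60.2]) (39, [578.8, -59.1])
top [301 194   1   2   2] [301.  194.5] (26, [578.5, -6.8]) (28, [578.3, -6.7]) (39, [577.4, -6.3])
top [333 195   4   3   5] [334.4 196.2] (26, [575.3, -64.6]) (28, [575.1, -64.3]) (39, [574.2, -63.1])
top [314 197   2   1   2] [314.5 197. ] (26, [574.0, -30.1]) (28, [573.9, -30.0]) (39, [573.0, -29.2])
top [308 199  18   6  70] [316.16 201.23] (26, [566.7, -32.9]) (28, [566.5, -32.8]) (39, [565.8, -32.0])
top [332 198   1   2   2] [332.  198.5] (26, [571.3, -60.4]) (28, [571.1, -
[... 4843 characters left out ...]
3.1])
scene [230 249   5   4  12] [232.   250.17] (26, [685.5, -7.5]) (28, [686.3, -6.8]) (39, [690.9, -2.8])
scene [195 267   4   3  12] [196.5 268. ] (26, [744.9, -44.1]) (28, [745.6, -43.2]) (39, [749.3, -38.7])
scene [215 275   5   4  14] [217.21 276.57] (26, [741.8, -3.1]) (28, [742.5, -2.4]) (39, [746.2, 1.5])
nose [[571.9, 150.3], [571.8, 127.0]] [571.8 138.7]
rear [[483.2, 156.1], [482.4, 131.6]] [482.8 143.8]
tangtop [[522.4, 145.0], [521.4, 136.2], [494.4, 137.7], [495.1, 147.5]] [508.3 141.6]
scene tangtop [[499.7, 140.7], [499.8, 151.8], [522.4, 150.5], [520.9, 138.5]] [510.7 145.4]
scene nose [[577.3, 131.8], [575.5, 153.2]] [576.4 142.5]
scene rearR [[489.0, 159.0]] [489. 159.]
```

>>> arm_command:
  series: [0.057,-0.0608,-0.003,0,0,0.0128,0.057,-0.0608,-0.003,0,0,0.0128,0.057,-0.0608,-0.003,0,0,0.0128,0.057,-0.0608,-0.003,0,0,0.0128,0.057,-0.0608,-0.003,0,0,0.0128,0.057,-0.0608,-0.003,0,0,0.0128,0.057,-0.0608,-0.003,0,0,0.0128,0.057,-0.0608,-0.003,0,0,0.0128,0.057,-0.0608,-0.003,0,0,0.0128,0.057,-0.0608,-0.003,0,0,0.0128,0.057,-0.0608,-0.003,0,0,0.0128,0.057,-0.0608,-0.003,0,0,0.0128,0.057,-0.0608,-0.003,0,0,0.0128,0.057,-0.0608,-0.003,0,0,0.0128,0.057,-0.0608,-0.003,0,0,0.0128,0.057,-0.0608,-0.003,0,0,0.0128,0.057,-0.0608,-0.003,0,0,0.0128,0.057,-0.0608,-0.003,0,0,0.0128,0,0,0,0,0,0,0,0,0,0,0,0]
  hand: 1

```text
time_s: 1.82
ee_pos: [555.2, 117.7, 202.6]
ee_rot: [180.0, -0.1, 175.7]
force: [-0.2, -0.3, 0.8]
gripper_width: 91.4
```

```bash
cat >> h.py <<'E'
from scipy.spatial.transform import Rotation as Ro
def wrist():
    s=env.state();c=grab_frame("wrist");T=np.array(c["tool_from_camera"])
    Rw=Ro.from_euler('xyz',s["ee_rot"],degrees=True).as_matrix()
    Rwc=Rw@T[:3,:3];o=Rw@T[:3,3]+s["ee_pos"]
    c["R"]=Rwc.T;c["t"]=-Rwc.T@o
    return c,s
E
python3 - <<'E'
from h import *
import pickle
c,s=wrist();print(s["time_s"],s["ee_pos"].round(1),s["ee_rot"].round(2),s["force"].round(1),s["torque"].round(2))
save('w1',c["frame"]);pickle.dump(c,open('w1.pkl','wb'))
t=pickle.load(open('c0.pkl','rb'))["top"]
for z,p in [(39,[(296.25,97.9),(319.9,96.05),(322.9,127.8),(299.25,129.6)]),(28,[(302.2,275.6),(343.1,272.2)]),(28,[(316.16,201.23)])]:
    r=[ray(t,*q,z)[:2] for q in p];print(np.round(r,1).tolist(),np.mean(r,0).round(1))
E
```

```text
1.8167 [555.2 117.7 202.6] [ 1.8000e+02 -8.0000e-02  1.7565e+02] [-0.2 -0.3  0.8] [ 0.06  0.   -0.01]
[[744.5, 0.7], [747.6, -40.1], [692.1, -44.8], [689.2, -4.1]] [718.3 -22.1]
[[439.4, -7.8], [444.8, -77.7]] [442.1 -42.7]
[[566.5, -32.8]] [566.5 -32.8]
```

View pics/w1.png

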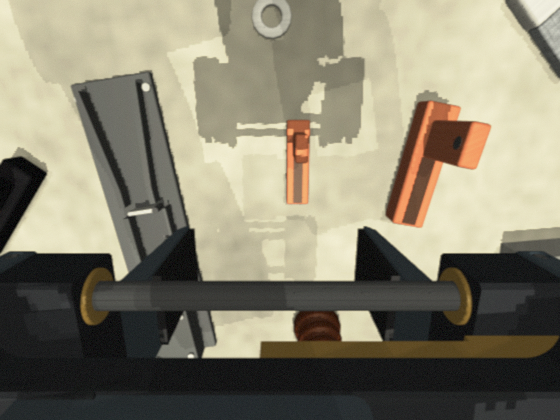

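The wrist view shows the small shoe at (298,160), nose down-image toward +x, with its tang at (301,147). The gauge is on the left, with its entry rivet at (146,87) and flap at (140,212). The gauge yaw is about 4.45° and its origin about (567.5, −33), and all views agree.

```bash
python3 - <<'E'
from h import *
import pickle
c=pickle.load(open('w1.pkl','rb'));f=c["frame"]
save('w1c',cv2.resize(f[110:215,270:330],None,fx=6,fy=5.6,interpolation=cv2.INTER_CUBIC))
hsv=cv2.cvtColor(f,cv2.COLOR_RGB2HSV)
m=((hsv[...,0]<15)&(hsv[...,1]>120)).astype(np.uint8);m[:,:270]=0;m[:,330:]=0;m[215:]=0
for v in list(range(120,204,7)):
    x=np.where(m[v])[0]
    if len(x): print(v,x.min(),x.max(),[ray(c,u,v,20)[:2].round(1).tolist() for u in(x.min()-.5,x.max()+.5)])
for n,p,z in [("rivet",(146,87),10),("flap",(140,212),28)]: print(n,ray(c,*p,z).round(1))
E
```

```text
120 288 308 [[483.2, 135.2], [484.8, 156.6]]
127 287 308 [[490.1, 133.7], [491.8, 156.3]]
134 287 309 [[497.1, 133.2], [498.9, 157.0]]
141 287 308 [[504.2, 132.7], [505.9, 155.6]]
148 287 308 [[511.4, 132.3], [513.1, 155.2]]
155 287 308 [[518.7, 131.8], [520.4, 154.9]]
162 287 308 [[526.0, 131.3], [527.8, 154.5]]
169 287 308 [[533.5, 130.8], [535.2, 154.2]]
176 287 307 [[541.0, 130.3], [542.7, 152.8]]
183 287 307 [[548.6, 129.8], [550.4, 152.4]]
190 287 307 [[556.4, 129.3], [558.1, 152.0]]
197 287 307 [[564.2, 128.7], [565.9, 151.6]]
rivet [439.7  -7.1  10. ]
flap [566.8 -30.3  28. ]
```

View pics/w1c.png

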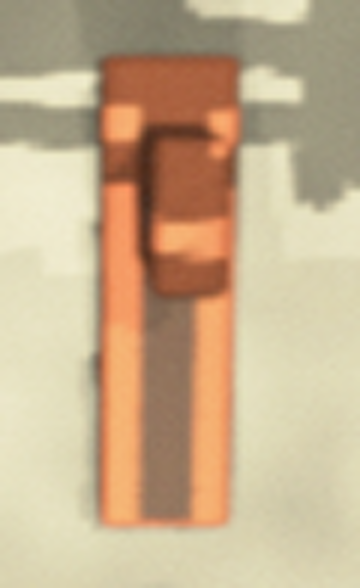

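>>> arm_command:
  series: [-0.0292,0.016,-0.05,0,0,0.005,-0.0292,0.016,-0.05,0,0,0.005,-0.0292,0.016,-0.05,0,0,0.005,-0.0292,0.016,-0.05,0,0,0.005,0,0,-0.05,0,0,0,0,0,-0.05,0,0,0,0,0,-0.045,0,0,0,0,0,-0.035,0,0,0,0,0,-0.022,0,0,0,0,0,0,0,0,0,0,0,0,0,0,0]
  hand: 1

```text
time_s: 2.78
ee_pos: [507.6, 145.1, 42.8]
ee_rot: [180.0, -0.0, 176.8]
force: [0.6, 0.4, 1.2]
gripper_width: 91.4
```

```bash
python3 - <<'E'
from h import *
c,s=wrist();print(s["time_s"],s["ee_pos"].round(1),s["ee_rot"].round(2),s["force"].round(1),s["torque"].round(2))
save('w2',c["frame"]);c=grab_frame("scene");save('s2',cv2.resize(c["frame"][120:300,220:460],None,fx=3,fy=3))
E
```

```text
2.7833 [507.6 145.1  42.8] [ 1.7999e+02 -2.0000e-02  1.7678e+02] [0.6 0.4 1.2] [ 0.02 -0.01  0.04]
```

View pics/s2.png

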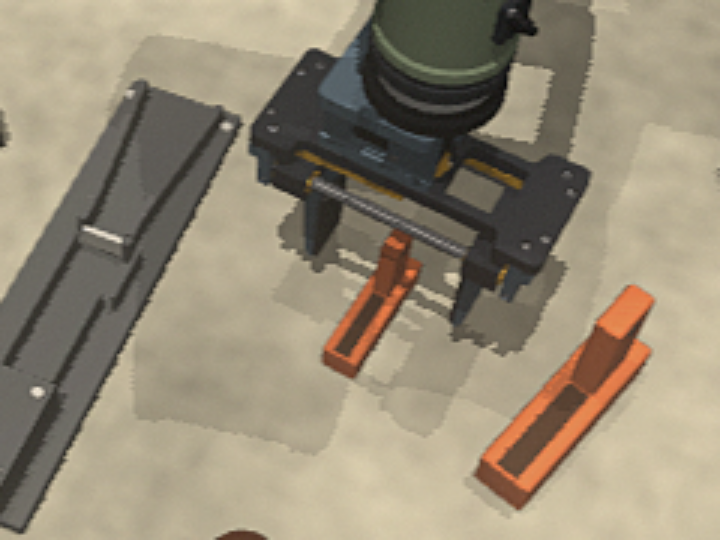

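View pics/w2.png

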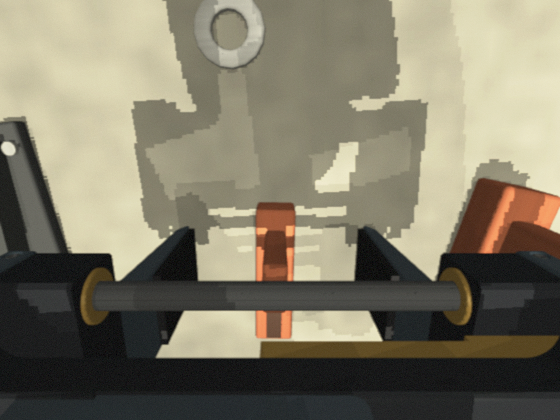

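The jaws straddle the small shoe's tang, centred at about (275,240) in the wrist view. Closing now.

>>> arm_command:
  series: [0,0,-0.006,0,0,0,0,0,0,0,0,0,0,0,0,0,0,0,0,0,0,0,0,0,0,0,0,0,0,0,0,0,0,0,0,0,0,0,0,0,0,0,0,0,0,0,0,0,0,0,0,0,0,0,0,0,0,0,0,0,0,0,0,0,0,0,0,0,0,0,0,0]
  hand: 0
  newtons: 28

```text
time_s: 3.88
ee_pos: [508.1, 144.4, 40.2]
ee_rot: [180.0, -0.0, 176.7]
force: [-0.2, -0.0, 0.7]
gripper_width: 14.0
```

>>> arm_command:
  series: [0,0,0,0,0,0,0,0,0,0,0,0,0,0,0.02,0,0,0,0,0,0.05,0,0,0,0,0,0.06,0,0,0,0,0,0.05,0,0,0,0,0,0.02,0,0,0,0,0,0,0,0,0,0,0,0,0,0,0]

```text
time_s: 4.63
ee_pos: [507.5, 144.3, 119.7]
ee_rot: [-180.0, -0.1, 176.7]
force: [0.4, -0.5, -3.7]
gripper_width: 11.5
```

```bash
python3 - <<'E'
from h import *
c,s=wrist();print(s["time_s"],s["ee_pos"].round(1),s["ee_rot"].round(2),s["force"].round(1),s["torque"].round(2),s["gripper_width"])
save('w3',c["frame"]);c=grab_frame("scene");save('s3',cv2.resize(c["frame"][80:280,220:460],None,fx=3,fy=3))
E
```

```text
4.6333 [507.5 144.3 119.7] [-1.7999e+02 -5.0000e-02  1.7673e+02] [ 0.4 -0.5 -3.7] [-0.05  0.14 -0.07] 11.531332815885936
```

View pics/s3.png

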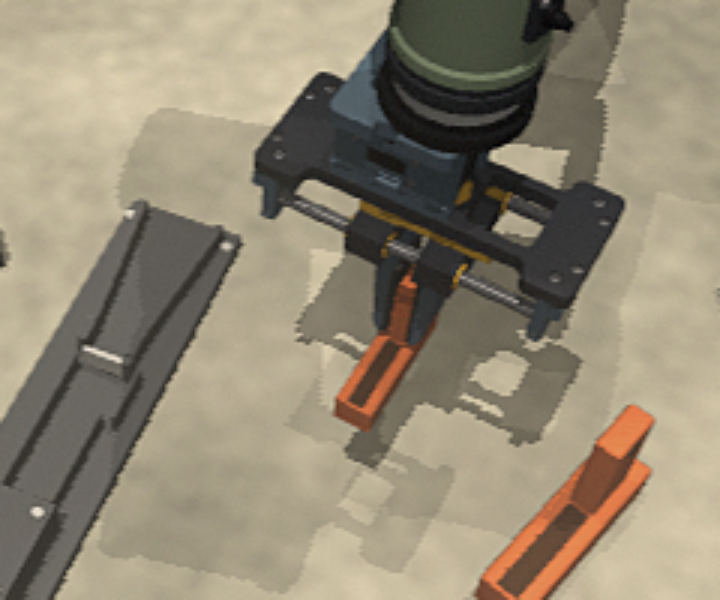

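View pics/w3.png

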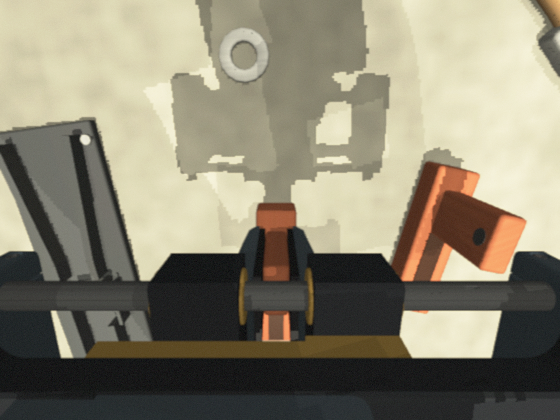

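The shoe is held level: the width reads 11.5 mm and the weight about 4.2 N. Next I'll carry it over the lane entrance.

>>> arm_command:
  series: [-0.0149,-0.058,0,0,0,0.0214,-0.0149,-0.058,0,0,0,0.0214,-0.0149,-0.058,0,0,0,0.0214,-0.0149,-0.058,0,0,0,0.0214,-0.0149,-0.058,0,0,0,0.0214,-0.0149,-0.058,0,0,0,0.0214,-0.0149,-0.058,0,0,0,0.0214,-0.0149,-0.058,0,0,0,0.0214,0,0,-0.04,0,0,0,0,0,-0.04,0,0,0,0,0,0,0,0,0,0,0,0,0,0,0,0,0,0,0,0,0]

```text
time_s: 5.82
ee_pos: [460.5, -41.0, 88.1]
ee_rot: [180.0, -0.0, -175.6]
force: [0.8, 0.5, -3.8]
gripper_width: 11.9
```

```bash
cat > look.py <<'E'
from h import *
import sys,pickle
n=sys.argv[1]
c,s=wrist();print(s["time_s"],s["ee_pos"].round(1),s["ee_rot"].round(2),s["force"].round(1),s["torque"].round(2),s["gripper_width"].round(1))
T=grab_frame("top");S=grab_frame("scene");pickle.dump((c,T,S,s),open(n+'.pkl','wb'))
a=cv2.convertScaleAbs(cv2.resize(T["frame"][80:295,260:380],(300,538),interpolation=cv2.INTER_CUBIC),alpha=1.6)
b=cv2.resize(S["frame"][110:300,170:340],(481,538),interpolation=cv2.INTER_CUBIC)
save(n,np.hstack([a,b]));save(n+'w',c["frame"])
E
python3 look.py a4
```

```text
Traceback (most recent call last):
  File "look.py", line 4, in <module>
    c,s=wrist();print(s["time_s"],s["ee_pos"].round(1),s["ee_rot"].round(2),s["force"].round(1),s["torque"].round(2),s["gripper_width"].round(1))
                                                                                                                     ^^^^^^^^^^^^^^^^^^^^^^^^
AttributeError: 'float' object has no attribute 'round'
```

```bash
sed -i 's/s\["gripper_width"\].round(1)/round(s["gripper_width"],1)/' look.py; python3 look.py a4
```

```text
5.8667 [460.9 -41.   88.5] [-1.8000e+02  4.0000e-02 -1.7554e+02] [-0.1 -0.3 -3.7] [0.03 0.03 0.  ] 12.1
```

View pics/a4.png

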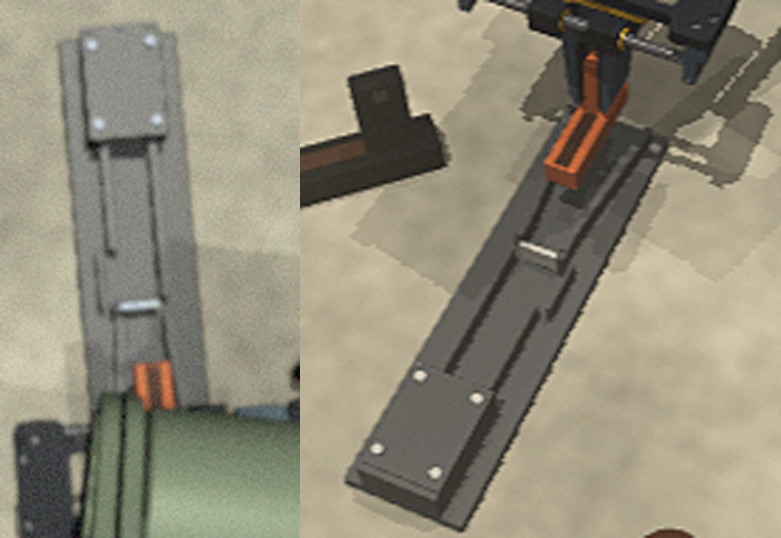

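View pics/a4w.png

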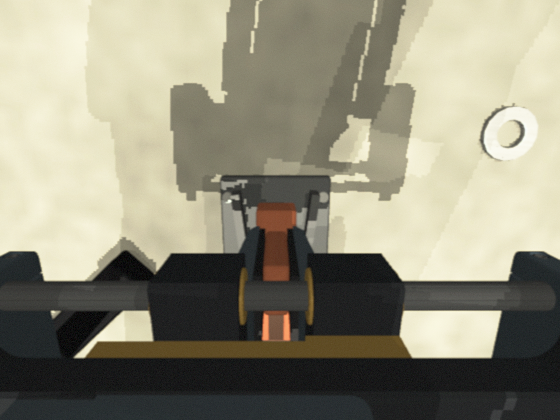

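```bash
python3 - <<'E'
from h import *
import pickle
c,T,S,s=pickle.load(open('a4.pkl','rb'))
for u in (135,153.5,172): print(ray(T,260+u/2.5,80+363/2.5,68).round(1))
# scene nose top edge (548,166)-(578,176), offset
for u,v in ((547,164),(577,176)): print(ray(S,170+(u-300)/2.83,110+v/2.83,68).round(1))
E
```

```text
[524.5 -26.1  68. ]
[524.4 -38.2  68. ]
[524.4 -50.3  68. ]
[529.3 -42.2  68. ]
[528.8 -19.4  68. ]
```

>>> arm_command:
  series: [0,0,-0.025,0,0,0,0,0,-0.025,0,0,0,0,0,-0.02,0,0,0,0,0,-0.012,0,0,0,0,0,-0.008,0,0,0,0,0,-0.004,0,0,0,0,0,0,0,0,0,0,0,0,0,0,0]

```text
time_s: 6.68
ee_pos: [460.7, -41.2, 50.8]
ee_rot: [-180.0, 0.0, -175.6]
force: [0.7, 0.2, -4.3]
gripper_width: 12.2
```

```bash
python3 look.py a5
```

```text
6.6833 [460.7 -41.2  50.8] [-1.8000e+02  3.0000e-02 -1.7557e+02] [ 0.7  0.2 -4.3] [ 0.03  0.09 -0.03] 12.2
```

View pics/a5.png

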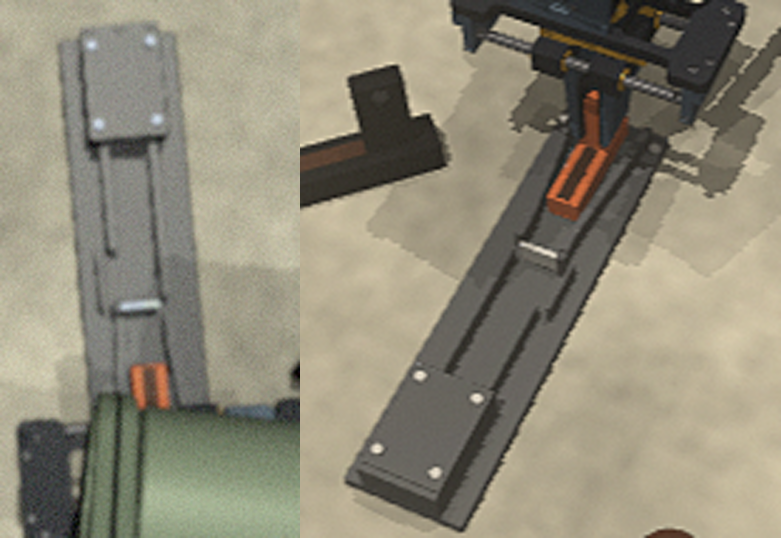

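>>> arm_command:
  series: [0.015,0.0012,0,0,0,0,0.015,0.0012,0,0,0,0,0.015,0.0012,0,0,0,0,0.015,0.0012,0,0,0,0,0.015,0.0012,0,0,0,0,0.015,0.0012,0,0,0,0,0,0,0,0,0,0,0,0,0,0,0,0]

```text
time_s: 7.5
ee_pos: [496.6, -38.2, 50.4]
ee_rot: [180.0, -0.0, -175.6]
force: [0.3, 0.5, -3.4]
gripper_width: 11.4
```

```bash
python3 look.py a6
```

```text
7.5 [496.6 -38.2  50.4] [ 1.7999e+02 -2.0000e-02 -1.7556e+02] [ 0.3  0.5 -3.4] [ 0.06  0.11 -0.03] 11.4
```

View pics/a6.png

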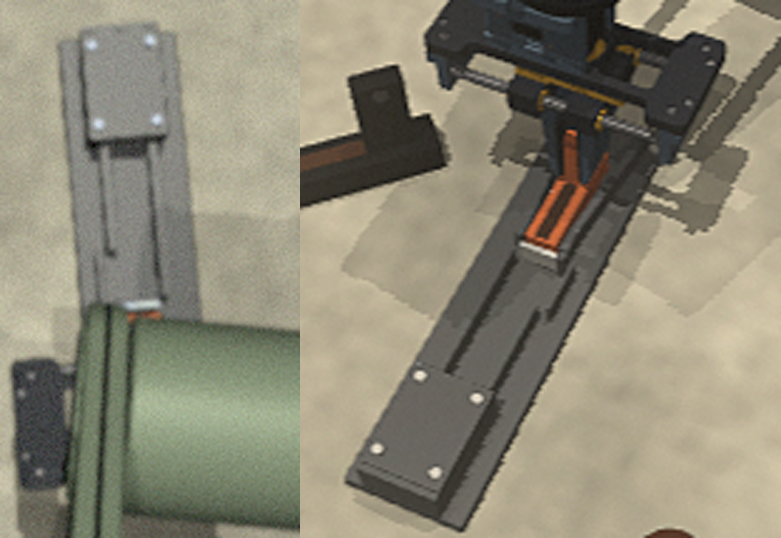

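The nose is centred just before the flap and there is no side load. Now through the flap.

>>> arm_command:
  series: [0.0125,0.001,0,0,0,0,0.0125,0.001,0,0,0,0,0.0125,0.001,0,0,0,0,0.0125,0.001,0,0,0,0,0.0125,0.001,0,0,0,0,0.0125,0.001,0,0,0,0,0,0,0,0,0,0]

```text
time_s: 8.23
ee_pos: [521.3, -36.7, 50.2]
ee_rot: [-180.0, -0.6, -175.5]
force: [-2.2, -4.3, -4.1]
gripper_width: 11.8
```

```bash
python3 look.py a7
```

```text
8.2333 [521.3 -36.7  50.2] [-179.98   -0.61 -175.54] [-2.2 -4.3 -4.1] [-0.72  0.75 -0.18] 11.8
```

View pics/a7.png

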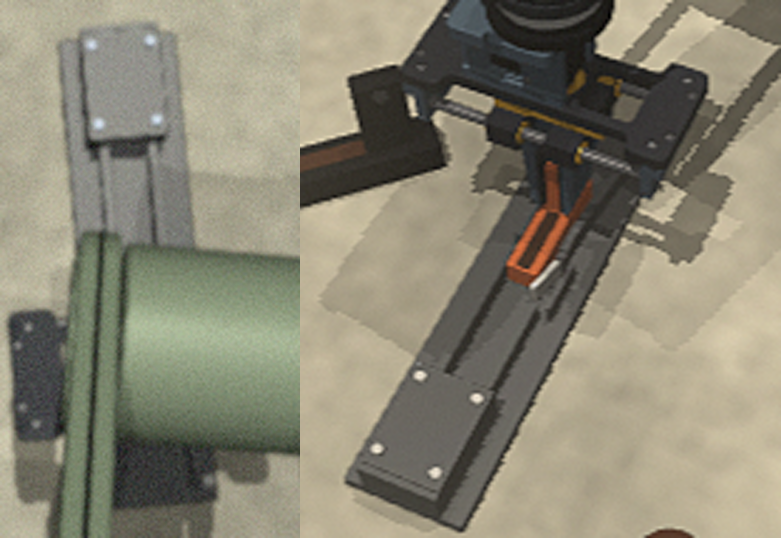

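>>> arm_command:
  series: [0,0,0,0,0,0,0,0,0,0,0,0,0,0,0,0,0,0]

```text
time_s: 8.63
ee_pos: [526.2, -36.0, 50.3]
ee_rot: [-180.0, -0.0, -175.6]
force: [-2.0, -3.1, -4.4]
gripper_width: 11.7
```

```bash
python3 -c "
from h import *
s=env.state();print({k:np.round(v,2) for k,v in s.items()})
import pickle
for n in 'a5','a6','a7':
  print(pickle.load(open(n+'.pkl','rb'))[3]['effort'].round(2))
"
```

```text
{'time_s': np.float64(8.63), 'qpos': array([-5.160e+00,  2.417e+01,  1.093e+02, -1.000e-02,  4.656e+01,
       -9.958e+01]), 'qvel': array([ 0.02, -0.07,  0.03,  0.07, -0.11, -0.07]), 'effort': array([  1.65, -43.15, -19.74,   0.65,  -0.79,  -0.14]), 'ee_pos': array([526.25, -36.01,  50.34]), 'ee_rot': array([-1.8000e+02, -4.0000e-02, -1.7557e+02]), 'force': array([-2.01, -3.05, -4.45]), 'torque': array([-0.55,  0.58, -0.15]), 'gripper_width': np.float64(11.68)}
[ 1.000e-02 -3.643e+01 -1.671e+01 -2.000e-02  2.000e-02  0.000e+00]
[ 5.000e-02 -3.973e+01 -1.803e+01 -2.000e-02 -1.000e-01  0.000e+00]
[  2.11 -43.9  -19.3    0.78  -0.22  -0.15]
```

>>> arm_command:
  series: [0.015,0.0012,0,0,0,0,0.015,0.0012,0,0,0,0,0.015,0.0012,0,0,0,0,0.015,0.0012,0,0,0,0,0.015,0.0012,0,0,0,0,0.015,0.0012,0,0,0,0,0.015,0.0012,0,0,0,0,0.015,0.0012,0,0,0,0,0.015,0.0012,0,0,0,0,0.015,0.0012,0,0,0,0,0,0,0,0,0,0,0,0,0,0,0,0,0,0,0,0,0,0]

```text
time_s: 9.72
ee_pos: [588.0, -31.3, 51.0]
ee_rot: [-180.0, 0.2, -175.6]
force: [3.2, -4.0, -4.6]
gripper_width: 11.6
```

```bash
python3 look.py a8
```

```text
9.7167 [588.  -31.3  51. ] [-179.96    0.21 -175.57] [ 3.2 -4.  -4.6] [-0.67 -0.45  0.  ] 11.6
```

View pics/a8.png

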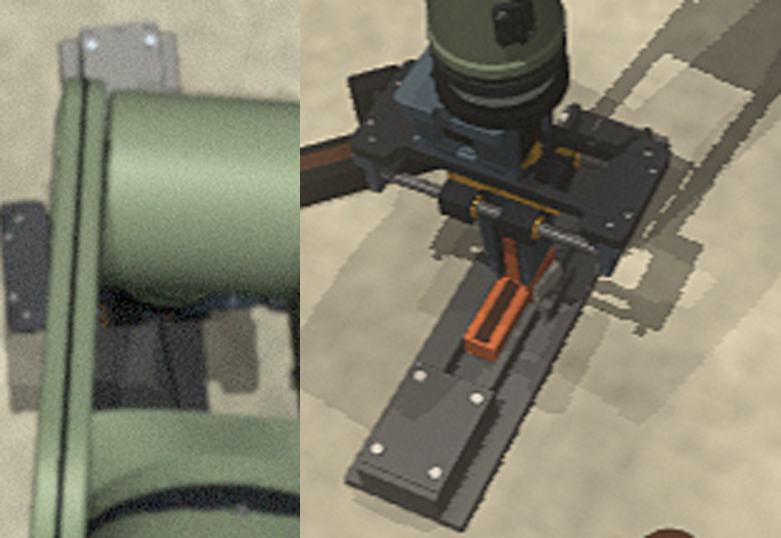

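>>> arm_command:
  series: [0.0125,0.001,0,0,0,0,0.0125,0.001,0,0,0,0,0.0125,0.001,0,0,0,0,0.0125,0.001,0,0,0,0,0.0125,0.001,0,0,0,0,0,0,0,0,0,0,0,0,0,0,0,0,0,0,0,0,0,0]

```text
time_s: 10.53
ee_pos: [612.6, -29.2, 50.7]
ee_rot: [-180.0, 0.1, -175.6]
force: [1.9, -3.1, -5.7]
gripper_width: 12.3
```

```bash
python3 look.py a9
```

```text
10.5333 [612.6 -29.2  50.7] [-1.7997e+02  1.5000e-01 -1.7556e+02] [ 1.9 -3.1 -5.7] [-0.63 -0.42  0.02] 12.3
```

View pics/a9.png

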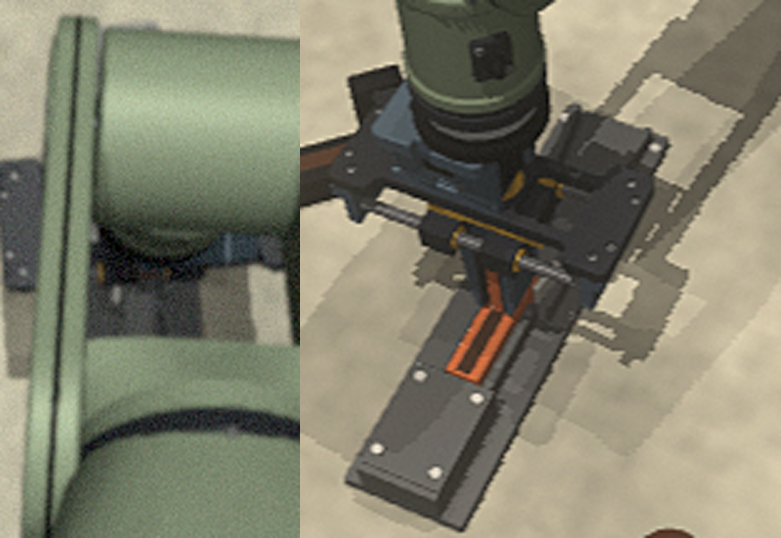

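View pics/a9w.png

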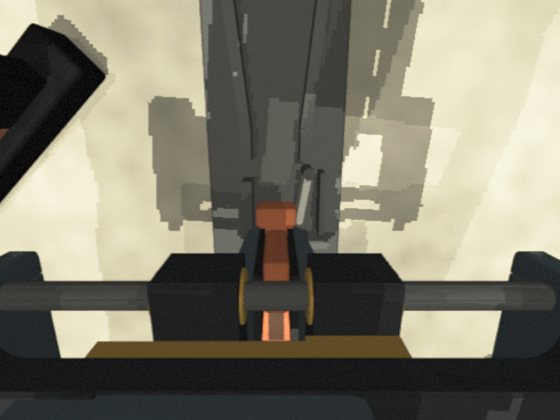

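>>> arm_command:
  series: [0.0075,0.0006,0,0,0,0,0.0075,0.0006,0,0,0,0,0.0075,0.0006,0,0,0,0,0,0,0,0,0,0,0,0,0,0,0,0,0,0,0,0,0,0,0,0,0,0,0,0]

```text
time_s: 11.27
ee_pos: [620.5, -28.4, 50.5]
ee_rot: [180.0, 0.0, -175.6]
force: [-1.8, -3.4, -3.9]
gripper_width: 11.9
```

>>> arm_command:
  series: [0.0025,0.0002,0,0,0,0,0.0025,0.0002,0,0,0,0,0,0,0,0,0,0,0,0,0,0,0,0,0,0,0,0,0,0]

```text
time_s: 11.68
ee_pos: [622.6, -27.7, 50.8]
ee_rot: [180.0, 0.0, -175.6]
force: [0.1, 0.4, -3.7]
gripper_width: 11.6
```

```bash
python3 look.py a10
```

```text
11.6833 [622.6 -27.7  50.8] [ 1.7995e+02  4.0000e-02 -1.7559e+02] [ 0.1  0.4 -3.7] [-0.    0.04 -0.02] 11.6
```

View pics/a10w.png

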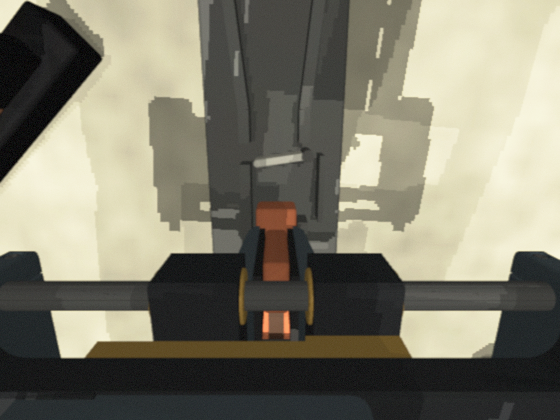

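The flap has shut behind the shoe: its leaf shows across the lane at (278,159). The force reading is back to zero, so I have a clean baseline for feeling the anvil. Now small steps.

>>> arm_command:
  series: [0.0015,0.00012,0,0,0,0,0.0015,0.00012,0,0,0,0,0.0015,0.00012,0,0,0,0,0.0015,0.00012,0,0,0,0,0.0015,0.00012,0,0,0,0,0,0,0,0,0,0,0,0,0,0,0,0]

```text
time_s: 12.42
ee_pos: [625.4, -28.0, 50.6]
ee_rot: [180.0, -0.0, -175.6]
force: [0.4, 0.6, -4.5]
gripper_width: 11.8
```

>>> arm_command:
  series: [0.001,8e-05,0,0,0,0,0.001,8e-05,0,0,0,0,0.001,8e-05,0,0,0,0,0.001,8e-05,0,0,0,0,0,0,0,0,0,0,0,0,0,0,0,0]

```text
time_s: 12.92
ee_pos: [627.0, -27.8, 50.6]
ee_rot: [180.0, -0.0, -175.6]
force: [0.5, -0.5, -3.9]
gripper_width: 11.7
```

>>> arm_command:
  series: [0.001,8e-05,0,0,0,0,0.001,8e-05,0,0,0,0,0.001,8e-05,0,0,0,0,0.001,8e-05,0,0,0,0,0,0,0,0,0,0,0,0,0,0,0,0]

```text
time_s: 13.42
ee_pos: [628.6, -27.7, 50.6]
ee_rot: [180.0, 0.0, -175.6]
force: [-0.1, -1.5, -3.7]
gripper_width: 11.7
```

>>> arm_command:
  series: [0.001,8e-05,0,0,0,0,0.001,8e-05,0,0,0,0,0.001,8e-05,0,0,0,0,0.001,8e-05,0,0,0,0,0,0,0,0,0,0,0,0,0,0,0,0]

```text
time_s: 13.92
ee_pos: [630.2, -27.5, 50.6]
ee_rot: [180.0, 0.0, -175.6]
force: [-0.5, 0.3, -4.6]
gripper_width: 11.6
```

>>> arm_command:
  series: [0.001,8e-05,0,0,0,0,0.001,8e-05,0,0,0,0,0.001,8e-05,0,0,0,0,0.001,8e-05,0,0,0,0,0,0,0,0,0,0,0,0,0,0,0,0]

```text
time_s: 14.42
ee_pos: [631.8, -27.4, 50.6]
ee_rot: [180.0, -0.0, -175.6]
force: [-0.2, -0.1, -2.8]
gripper_width: 12.1
```

>>> arm_command:
  series: [0.001,8e-05,0,0,0,0,0.001,8e-05,0,0,0,0,0.001,8e-05,0,0,0,0,0.001,8e-05,0,0,0,0,0,0,0,0,0,0,0,0,0,0,0,0]

```text
time_s: 14.92
ee_pos: [633.4, -27.3, 50.6]
ee_rot: [180.0, 0.0, -175.6]
force: [-0.0, 0.3, -4.6]
gripper_width: 12.2
```

>>> arm_command:
  series: [0.001,8e-05,0,0,0,0,0.001,8e-05,0,0,0,0,0.001,8e-05,0,0,0,0,0.001,8e-05,0,0,0,0,0,0,0,0,0,0,0,0,0,0,0,0]

```text
time_s: 15.42
ee_pos: [635.0, -27.2, 50.5]
ee_rot: [180.0, -0.0, -175.6]
force: [-0.7, -1.3, -3.3]
gripper_width: 11.8
```

>>> arm_command:
  series: [0.001,8e-05,0,0,0,0,0.001,8e-05,0,0,0,0,0.001,8e-05,0,0,0,0,0.001,8e-05,0,0,0,0,0,0,0,0,0,0,0,0,0,0,0,0]

```text
time_s: 15.92
ee_pos: [636.6, -27.1, 50.6]
ee_rot: [180.0, 0.0, -175.6]
force: [-0.8, -1.1, -3.9]
gripper_width: 12.0
```

>>> arm_command:
  series: [0.001,8e-05,0,0,0,0,0.001,8e-05,0,0,0,0,0.001,8e-05,0,0,0,0,0.001,8e-05,0,0,0,0,0,0,0,0,0,0,0,0,0,0,0,0]

```text
time_s: 16.42
ee_pos: [636.9, -27.0, 50.5]
ee_rot: [180.0, -0.2, -175.6]
force: [-5.5, -1.6, -0.5]
gripper_width: 11.6
```

Contact: Fx is −5.5 N and the position lags the command, with the nose about 20 mm inside the hood. I'll ease the shoe down to the floor while watching the force.

>>> arm_command:
  series: [-0.001,0,-0.001,0,0,0]

```text
time_s: 16.5
ee_pos: [636.8, -27.0, 50.2]
ee_rot: [180.0, -0.1, -175.6]
force: [-5.4, -0.5, -0.8]
gripper_width: 12.1
```

>>> arm_command:
  series: [0,0,-0.001,0,0,0,0,0,0,0,0,0]

```text
time_s: 16.67
ee_pos: [636.8, -27.0, 50.0]
ee_rot: [180.0, -0.1, -175.6]
force: [-6.0, -0.2, 1.0]
gripper_width: 11.8
```

>>> arm_command:
  series: [0,0,0,0,0,0,0,0,0,0,0,0,0,0,0,0,0,0,0,0,0,0,0,0,0,0,0,0,0,0,0,0,0,0,0,0]
  hand: 0.5

```text
time_s: 17.17
ee_pos: [638.2, -26.9, 49.9]
ee_rot: [180.0, 0.1, -175.6]
force: [-0.5, 0.2, -0.2]
gripper_width: 45.3
```

```bash
python3 look.py a12
```

```text
17.1667 [638.2 -26.9  49.9] [ 1.8000e+02  5.0000e-02 -1.7557e+02] [-0.5  0.2 -0.2] [-0.04  0.01 -0.  ] 45.3
```

View pics/a12.png

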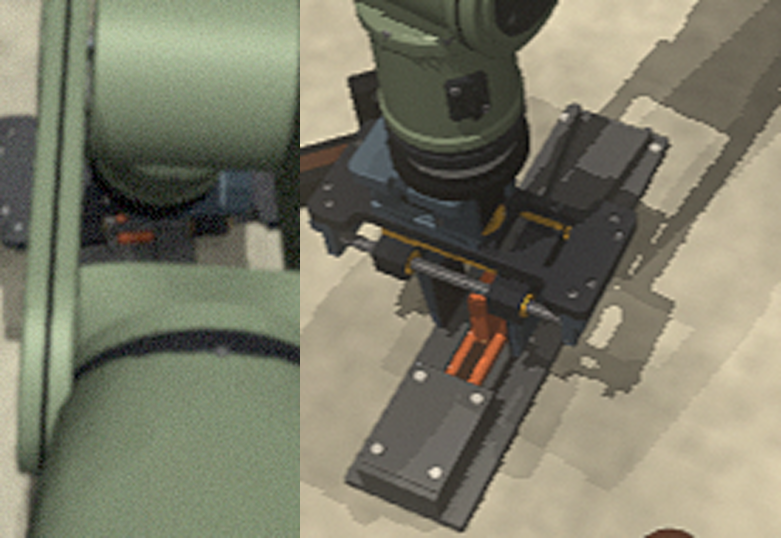

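View pics/a12w.png

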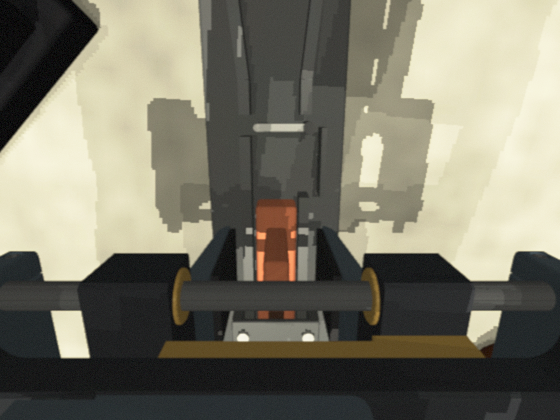

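Released: the jaws are clear of the tang on both sides, the force is about 0, and the flap is shut squarely across the lane at (278,128). Lifting straight up.

>>> arm_command:
  series: [0,0,0.02,0,0,0,0,0,0.04,0,0,0,0,0,0.06,0,0,0,0,0,0.08,0,0,0,0,0,0.08,0,0,0,0,0,0.08,0,0,0,-0.05,0.05,0.05,0,0,0,-0.05,0.08,0,0,0,0,-0.05,0.08,0,0,0,0,-0.05,0.08,0,0,0,0,-0.05,0.08,0,0,0,0,-0.05,0.08,0,0,0,0,-0.05,0.08,0,0,0,0,0,0.08,0,0,0,0,0,0.08,0,0,0,0,0,0,0,0,0,0,0,0,0,0,0,0]

```text
time_s: 18.73
ee_pos: [497.5, 250.3, 214.2]
ee_rot: [-180.0, 0.0, -175.4]
force: [0.6, -0.6, -0.2]
gripper_width: 45.9
```

```bash
python3 look.py a13; python3 - <<'E'
from h import *
import pickle
c,T,S,s=pickle.load(open('a13.pkl','rb'));save('t13',T["frame"]);
save('z13',np.hstack([cv2.convertScaleAbs(cv2.resize(T["frame"][85:215,285:345],(277,600),interpolation=cv2.INTER_CUBIC),alpha=1.6),cv2.resize(S["frame"][170:270,190:276],(516,600),interpolation=cv2.INTER_CUBIC)]))
E
```

```text
18.7333 [497.5 250.3 214.2] [-1.800e+02  3.000e-02 -1.754e+02] [ 0.6 -0.6 -0.2] [-0.03 -0.06 -0.02] 45.9
```

View pics/z13.png

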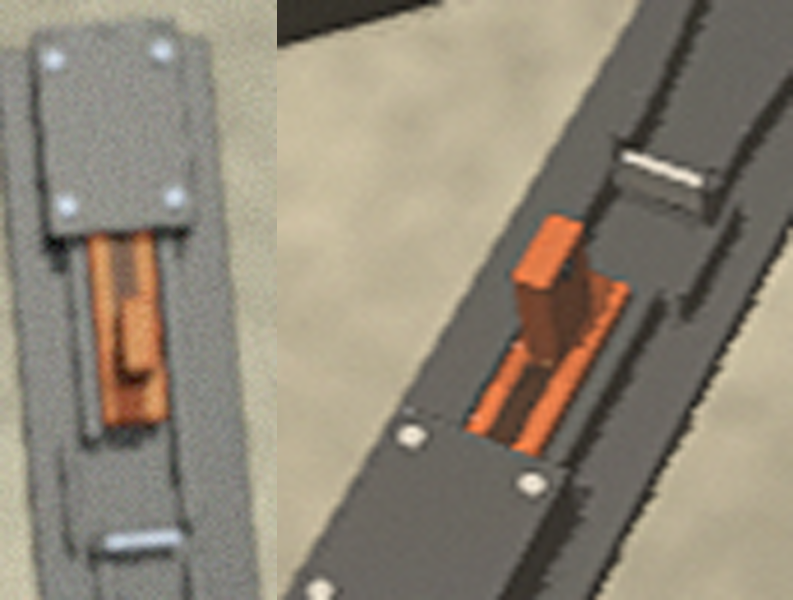

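View pics/t13.png

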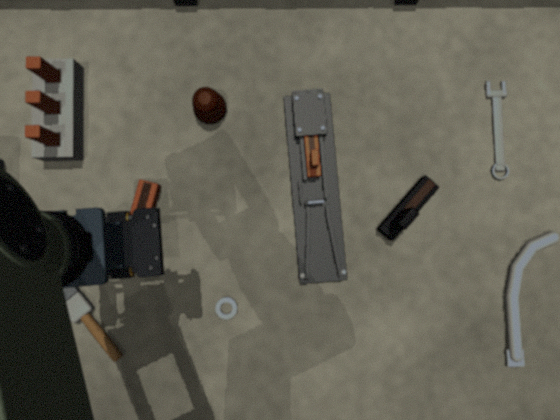

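The shoe lies flat and straight in the lane, its nose under the hood. The flap is shut at crop (145,540) and the other items haven't moved. One quick position check, then I'll hand in.

```bash
python3 - <<'E'
from h import *
import pickle
c,T,S,s=pickle.load(open('a13.pkl','rb'))
r=ray(T,285+135/4.617-.4,85+424/4.615-.4,30);h=ray(T,285+120/4.617-.4,85+236/4.615-.4,39)
print(r.round(1),h.round(1))
c,T,S,s=pickle.load(open('a12.pkl','rb'))
a=grab_frame("top")["frame"].astype(int)
print(env.job_done())
E
```

```text
[609.2 -29.   30. ] [678.4 -23.5  39. ]
the job is handed in; nothing more can be done
None
```

I handed the job in at about 19 s of the 67 s allowed. The shoe lies flat in the lane, pressed up to the anvil, with the flap shut behind it.

**What I did:** I gripped the small copper shoe by its tang (28 N) and set it in the lane. I then pushed it nose first through the flap, which loaded the tool by only about 2–5 N, and the flap shut behind it. From there I crept forward in 1.6 mm steps until I felt the anvil. The readings after each step peaked at about 6 N, under the 12 N at which the anvil slides, and the tool stopped moving forward. I eased the shoe onto the lane floor, let go, and lifted straight up.

**Last checks:**
- **Shoe and flap:** the final pictures show the shoe flat and straight with its nose under the hood, the flap square across the lane, and the other things where they were.
- **Position:** in the top view the shoe's rear end is at x ≈ 609 mm, against about 612 mm expected from the arm. The hood mouth reads 678 mm, against about 682 mm estimated. Both are 3–4 mm low, so the two agree on where the shoe sits in the lane, but a small shift at release can't be ruled out.
- **Not confirmed:** the anvil is hidden, so I know of the contact only from the force. I did not press the shoe again after letting go to check it was still touching.

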